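# Turn the jar carousel to bring the marked jar to the front, and hold it

### The job

Turn the jar carousel by its upright grip until the jar with the sample bolt standing on its lid is squarely behind the pointer at the front, and finish holding the grip so that the carousel stays still there: a spring turns it back if it is let go. Leave the jars and the cup upright in their seats without touching them, and do not disturb the tools lying round about.

Things in the scene. Friction and masses are not known exactly. Their poses are not given: they have to be found in the camera images.
- foot: fixed round steel foot plate under the carousel, radius 98 mm, 8 mm thick; origin at its centre on the bench top, on the carousel's turning axis (vertical). Its -x axis points to the front pointer; its yaw differs by up to 0.3 rad from start to start.
- pointer (a point): tip of the front pointer, an upright steel pin with a pointed head, 60 mm high and 18 mm thick, fixed to a tongue of the foot plate 152 mm from the turning axis, just outside the deck. It stays where it is when the deck turns.
- deck (a joint): turning plywood deck, radius 116 mm, top 25 mm above the bench; four seats (a jar between four pins 12 mm high) centred 70 mm from the axis, a quarter turn apart. Value in rad, counterclockwise from above positive, 0 where parked at the start, stops at +-2.9. A weak spring (0.06 N m per rad) pulls it back to 0: at most about 2 N at the grip; it swings back when let go.
- grip_mid (a point): where to hold the carousel: a point 188 mm above the bench on the axis of the upright round wooden grip, 18 mm in diameter, from 150 to 210 mm above the bench. The grip stands on a thin rod 97 mm from the turning axis, midway between two seats, goes round with the deck and revolves freely about its own vertical axis, so the fingers need not turn with it.
- grip: the same wooden grip; origin at the centre of its lower end, 150 mm above the bench. (Its own yaw means nothing, it revolves freely.)
- marked_jar: the jar wanted: glass jar with a grey metal lid, 62 mm in diameter, 80 mm high, a hex bolt standing upright on the lid as a sample (fixed; bolt top 132 mm above the jar's underside). It stands loose in one of the four seats (which one varies) and rides round with the deck. Origin at the centre of its underside, 25 mm above the bench.
- plain_jar_a: one of two equal jars, 62 mm in diameter, 80 mm high, with a bare lid, loose in a seat; origin at the centre of its underside.
- plain_jar_b: the other jar with a bare lid, as plain_jar_a.
- cup: empty plastic cup, 71 mm in diameter, 88 mm high, loose in a seat; origin at the centre of its underside.
- pliers_a: a pair of pliers lying on the bench, a bystander; leave it alone. Origin at the centre of its underside.
- sanding_block: a sanding block lying on the bench, a bystander; leave it alone. Origin at the centre of its underside.
- driver_a: a screwdriver lying on the bench, a bystander; leave it alone. Origin at the centre of its underside.
- tape_measure: a tape measure lying on the bench, a bystander; leave it alone. Origin at the centre of its underside.
- chisel_a: a chisel lying on the bench, a bystander; leave it alone. Origin at the centre of its underside.
Mind the look-alikes: they are no part of the job. Leave any green or orange look-alike of the marked_jar alone.

How it is judged:
On the way:
1. the fingers hold the carousel's grip (contact force between the fingers and grip above 0.3 N), for 0.1 s.
At the end, for the whole second after the job is handed in: The marked jar stands in front of the axis within 10 mm of the line from axis to pointer; the deck is still (under 0.08 rad/s) with the fingers on the grip (over 0.3 N); the jars and cup stand upright (0.1 rad) in their seats (underside below 32 mm) (x of marked_jar in the frame of foot below -0.05 m and y of marked_jar in the frame of foot between -0.01 and 0.01 m and contact force between the fingers and grip above 0.3 N and velocity of joint deck between -0.08 and 0.08 rad/s and angle between each of marked_jar, plain_jar_a, plain_jar_b, cup's own z axis and vertical below 0.1 rad and height (world z) of each of marked_jar, plain_jar_a, plain_jar_b, cup below 0.032 m); the arm keeps its last pose, push and grip.
It fails at once if the robot touches a jar or the cup (contact force between any of the fingers, the arm and marked_jar above 1 N or contact force between any of the fingers, the arm and plain_jar_a above 1 N or contact force between any of the fingers, the arm and plain_jar_b above 1 N or contact force between any of the fingers, the arm and cup above 1 N).
It fails at once if a jar or the cup is tipped (angle between any of marked_jar, plain_jar_a, plain_jar_b, cup's own z axis and vertical above 0.35 rad).
It fails at once if a tool on the bench is moved more than 30 mm (distance of any of pliers_a, sanding_block, driver_a, tape_measure, chisel_a from where it was at the start of the episode above 0.03 m).
It also fails if it takes over 40 s, if anything falls off the work surface, if the arm or the gripper's body presses on something with over 40 N, if the wrist force passes 120 N, or if a joint passes its speed limit or range.

### The arm

A 6-joint arm with a two-finger parallel gripper is mounted at the origin on a cart in front of the work surface, level with it; the furniture and walls round the work are solid. World frame = base frame: x ahead of the robot, y to its left, z up, the work surface at z = 0. Lengths are in m, angles in rad, forces in N, time in s.
With the tool pointing down it reaches from about 0.425 to 0.95 m from the base axis. Payload 3.5 kg.
Tool frame: the origin (TCP) lies midway between the tips of the shut fingers; the grasp point (between the pads) lies 19 mm behind it; z points along the fingers, y is the line along which they close (so a half turn about z gives the same grasp; the last joint's range is limited). The gripper opens to 85 mm and grips with 20 to 120 N. Pads are 22 mm wide; open, the fingers measure 114 mm over their backs; the gripper's body (76 mm by 85 mm) begins 54 mm behind the grasp point. The pads swing forward as they close: fully open they stand 13 mm farther back than shut.
Start: joints at [-0.15, 0.286, 1.577, -0, 1.279, -0.15], TCP at [0.675, 0, 0.231] pointing down, gripper open.
Joint ranges: [-2.77, 2.77], [-0.9, 2.22], [0.21, 2.48], [-1.53, 4.67], [0.24, 2.81], [-2.84, 2.84]. Speed limits (rad/s): [2.79, 2.79, 3.14, 3.14, 3.14, 3.14].

### API

Orientations are given as a unit quaternion [x, y, z, w].
In Python, from plant import get_state, read_camera, ctrl gives the robot as it stands.
- The arm moves only by the shell command python3 -m crank 'ROWS' [FORCE]. ROWS is JSON, a list of rows, each a list of 3 entries, a list of its own where there are three numbers: the shift along the tool's x, y, z in mm, then the turn about the tool's z in degrees, then the closure in counts, from 0 (fully open) to 255 (shut). In form: [[[tx, ty, tz], yaw, claw], ...]. A call has 1 to 10 rows; each row is the pose to reach, as a shift and turn from the pose commanded when the call began, along the tool's axes at that moment; what a row does not reach only later rows make up. A row lasts 1/10 s, in which the tool goes at most 50 mm and 8.59 degrees, less where a joint would pass 70% of its speed; a pose out of reach is approached as far as the arm can. A call with a gripper value outside its range is refused whole. The fingers move at their own pace and stop on an object; FORCE is the grip in N (left out, the last holds). Time passes only in rows, so rows that repeat a pose let the fingers close. It gives the time, the measured TCP pose, the force, the opening and the grip force at its end, in the units of the state.
- get_state(): the state, without advancing time (a new reading comes with each control period).
- read_camera(name): name is "scene" or "side" or "wrist"; returns a dict with "frame" (420x560x3 uint8, blue, green, red), "range_z" (420x560 float32, m along the optical axis (not along the pixel's ray), 0 where there is no reading), "vfov" (degrees; the focal length in pixels is half the picture's height over the tangent of half this angle, whatever the lens; pixels are square), "cx", "cy" (the principal point, pixels), "k1" (the pictures are not rectified: a ray, as slopes to the right and down, at radius r is drawn at 1 + k1 r^2 times it, then the intrinsics apply), "origin" and "orientation" of the camera in the world. Camera axes: x right, y down, z forward; pixel columns grow to the right and rows downward; lengths in m; the calibration is good to about 2 mm. A picture is of the moment at which its call begins.
- ctrl.sign_off(): hands the job in; it is judged then, once.
The state is a dict: "time": time; "qpos": joint angles; "dq": joint speeds; "joint_efforts": joint torques, N m; "eef_pos": TCP position; "tcp_rot": TCP orientation; "contact_force": force on the tool from outside, world axes, zero at the start; "wrist_torque": the same for the moment, N m; "opening": opening from 0.0 (shut) to 1.0 (fully open); "finger_force": force on a finger pad.
Only numpy, scipy, OpenCV 4.12 (cv2) and the standard library are available. Lean on these libraries where they do the work, as an engineer would, in place of code of your own. Each camera call takes 0.05 s, during which the arm holds its last target. There are 200 camera calls.

## Working session

There is one attempt and no reset: what is moved stays moved. The work goes in short steps, Python scripts to look and compute and a shell command to move; the robot and the scene stay as the last step left them, time stands still between calls to the robot, and variables do not carry over. Pictures are saved under pics/ and viewed, at most 10 in all, crops included, and the job is handed in when it is done.

```bash
mkdir -p pics; ls; cat > h.py <<'E'
import numpy as np, cv2
from scipy.spatial.transform import Rotation as R
from plant import get_state, read_camera, ctrl
def cloud(c):
    h,w=c["range_z"].shape
    f=h/2/np.tan(np.radians(c["vfov"])/2)
    u,v=np.meshgrid(np.arange(w),np.arange(h))
    xd=(u-c["cx"])/f; yd=(v-c["cy"])/f
    x,y=xd.copy(),yd.copy()
    for _ in range(20):
        s=1+c["k1"]*(x*x+y*y); x=xd/s; y=yd/s
    z=c["range_z"]
    P=np.stack([x*z,y*z,z],-1)@R.from_quat(c["orientation"]).as_matrix().T+np.array(c["origin"])
    P[z==0]=np.nan
    return P
E
python3 - <<'E'
from h import *
a=read_camera("scene"); b=read_camera("side")
for n,c in(("scene",a),("side",b)):
    np.savez(n+"0.npz",P=cloud(c),F=c["frame"]); cv2.imwrite(f"pics/{n}0.png",c["frame"]); print(n,c["origin"],c["vfov"],c["k1"])
print(get_state())
E
```

```text
pics
scene [-0.3348076   0.60656469  1.04919177] 49.858315778212074 -0.11455074241290134
side [ 0.17201612 -0.9479637   0.5948238 ] 53.06566393340484 -0.11391507185368414
{'time': 0.1, 'qpos': array([-1.49968035e-01,  2.87140467e-01,  1.57803121e+00, -1.78679258e-06,
        1.27858448e+00, -1.49971726e-01]), 'dq': array([-0.00033847, -0.00051027, -0.003217  ,  0.00151495,  0.00080904,
       -0.00096318]), 'joint_efforts': array([ 1.14915063e-03, -4.07295120e+01, -2.93698221e+01, -1.06323112e-04,
        3.42678482e-03, -4.41654265e-06]), 'eef_pos': array([6.74409825e-01, 1.39914337e-04, 2.30042894e-01]), 'tcp_rot': array([ 7.07104880e-01,  7.07107855e-01, -6.42731199e-04, -8.70104048e-04]), 'contact_force': array([-0.04376123, -0.12467858,  0.04137776]), 'wrist_torque': array([ 0.01221922, -0.02996647,  0.00568706]), 'finger_force': 0.0, 'opening': 0.9991172028041636}
```

View pics/scene0.png

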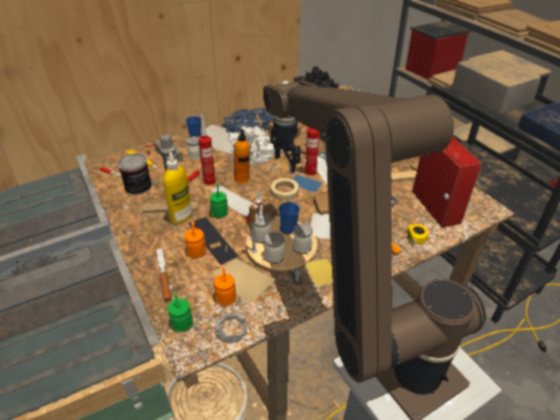

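View pics/side0.png

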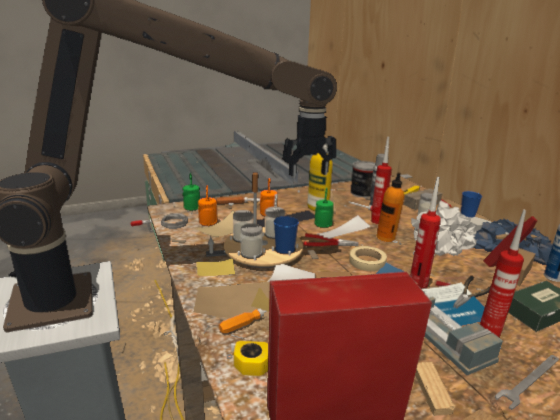

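The scene view shows the carousel at about (282,240) with the blue cup at (289,215), three jars and the grip near (258,212). The side view shows it at about (262,240), with the grip at (255,185). The pointer looks to be at (297,275) in scene and (211,243) in side. I'll enlarge both views and take heights from the depth data.

```bash
python3 - <<'E'
from h import *
a=np.load("scene0.npz");b=np.load("side0.npz")
A=cv2.resize(a["F"][190:290,230:330],(400,400),interpolation=cv2.INTER_CUBIC)
B=cv2.resize(b["F"][165:275,200:310],(400,400),interpolation=cv2.INTER_CUBIC)
cv2.imwrite("pics/zoom0.png",np.hstack([A,B]))
for n,d,(r0,r1,c0,c1) in(("scene",a,(190,290,230,330)),("side",b,(165,275,200,310))):
    P=d["P"][r0:r1,c0:c1].reshape(-1,3)
    P=P[~np.isnan(P[:,0])]
    for lo,hi in((.02,.03),(.04,.07),(.098,.11),(.11,.118),(.12,.145),(.152,.22)):
        q=P[(P[:,2]>lo)&(P[:,2]<hi)]
        print(n,lo,len(q),q.mean(0).round(3),q.min(0).round(3),q.max(0).round(3)) if len(q) else 0
E
```

```text
scene 0.02 1452 [0.569 0.053 0.025] [ 0.419 -0.202  0.02 ] [0.832 0.19  0.03 ]
scene 0.04 536 [0.541 0.09  0.056] [ 0.417 -0.016  0.04 ] [0.65 0.31 0.07]
scene 0.098 709 [0.559 0.073 0.105] [ 0.49  -0.022  0.098] [0.658 0.17  0.11 ]
scene 0.11 81 [0.613 0.041 0.113] [ 0.512 -0.02   0.11 ] [0.653 0.168 0.117]
scene 0.12 41 [0.6   0.143 0.133] [0.576 0.105 0.12 ] [0.634 0.169 0.145]
scene 0.152 114 [0.581 0.162 0.185] [0.571 0.106 0.152] [0.631 0.174 0.213]
side 0.02 1360 [0.573 0.093 0.025] [ 0.42  -0.051  0.02 ] [0.917 0.795 0.03 ]
side 0.04 985 [0.591 0.161 0.055] [ 0.418 -0.02   0.04 ] [0.915 0.718 0.07 ]
side 0.098 726 [0.572 0.064 0.104] [ 0.469 -0.022  0.098] [0.85  0.323 0.11 ]
side 0.11 101 [0.621 0.069 0.113] [ 0.469 -0.022  0.11 ] [0.847 0.319 0.118]
side 0.12 69 [0.625 0.216 0.13 ] [0.469 0.104 0.12 ] [0.852 0.332 0.145]
side 0.152 126 [0.583 0.157 0.183] [0.572 0.108 0.153] [0.633 0.172 0.212]
```

View pics/zoom0.png

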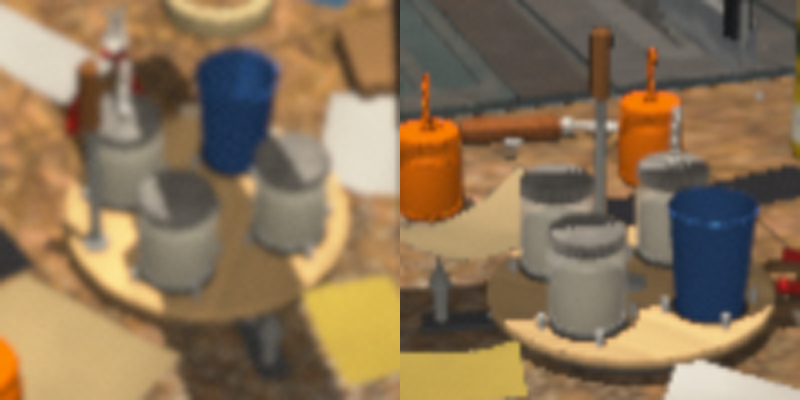

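The marked jar, with a grey bolt, is the far-left jar in scene at zoom (125,130). The brown grip is left of it at (88,95), the near jar is at (177,205), a second jar is at (290,185), and the cup is at (237,105). The pointer is at (265,345), on the robot side. Next I'll fit the positions.

```bash
python3 - <<'E'
from h import *
from scipy.optimize import least_squares
from scipy.ndimage import label
Q=[]
for n in("scene","side"):
    P=np.load(n+"0.npz")["P"]
    m=(P[...,2]>.100)&(P[...,2]<.109)&(abs(P[...,0]-.57)<.13)&(abs(P[...,1]-.065)<.13)
    L,k=label(m)
    print(n,[(int((L==i).sum()),P[L==i].mean(0).round(3).tolist()) for i in range(1,k+1) if (L==i).sum()>15])
    p=P.reshape(-1,3);p=p[~np.isnan(p[:,0])]
    g=p[(p[:,2]>.155)&(p[:,2]<.208)&(np.hypot(p[:,0]-.58,p[:,1]-.165)<.02)]
    # fit circle r=9 to visible side of grip
    f=least_squares(lambda c:np.hypot(g[:,0]-c[0],g[:,1]-c[1])-.009,g[:,:2].mean(0)+[.008,0],loss="soft_l1",f_scale=.002)
    b=p[(p[:,2]>.112)&(p[:,2]<.16)&(np.hypot(p[:,0]-.58,p[:,1]-.165)>.02)&(np.hypot(p[:,0]-.58,p[:,1]-.12)<.07)]
    print("grip",len(g),f.x.round(4),g.mean(0).round(4),"bolt",len(b),np.median(b,0).round(3))
    d=p[(abs(p[:,2]-.025)<.0035)&(np.hypot(p[:,0]-.57,p[:,1]-.065)<.14)]
    Q.append(d)
    pt=p[(p[:,2]>.03)&(p[:,2]<.07)&(np.hypot(p[:,0]-.57,p[:,1]-.065)>.135)&(np.hypot(p[:,0]-.57,p[:,1]-.065)<.17)]
    print("ptr",len(pt),np.median(pt,0).round(4),pt.min(0).round(3),pt.max(0).round(3))
d=np.vstack(Q)
# deck hull circle
c=np.array([.57,.065])
for _ in range(5):
    th=np.arctan2(*(d[:,:2]-c).T[::-1]);r=np.hypot(*(d[:,:2]-c).T)
    e=[d[(abs(th-t)<.06)][:, :2][np.argsort(r[abs(th-t)<.06])[-4]] for t in np.arange(-3.1,3.1,.12) if (abs(th-t)<.06).sum()>8]
    e=np.array(e);s=least_squares(lambda x:np.hypot(*(e-x[:2]).T)-.115,c,loss="soft_l1",f_scale=.003);c=s.x
print("deck c",c.round(4),np.percentile(abs(s.fun),[50,90]).round(4))
E
```

```text
scene [(31, [0.642, -0.006, 0.104]), (142, [0.621, 0.111, 0.105]), (27, [0.599, 0.036, 0.104]), (193, [0.518, 0.023, 0.105]), (209, [0.526, 0.123, 0.105])]
grip 86 [0.5833 0.1634] [0.5775 0.166  0.1841] bolt 38 [0.627 0.112 0.134]
ptr 33 [0.4217 0.1011 0.0428] [0.416 0.091 0.032] [0.43  0.107 0.058]
side [(131, [0.625, 0.105, 0.105]), (148, [0.529, 0.115, 0.105]), (66, [0.632, 0.036, 0.105]), (189, [0.52, 0.017, 0.105]), (66, [0.608, -0.01, 0.104])]
grip 105 [0.5839 0.1643] [0.5808 0.1586 0.1823] bolt 38 [0.628 0.11  0.134]
ptr 41 [0.4252 0.0941 0.0419] [0.417 0.087 0.031] [0.433 0.102 0.057]
deck c [0.5724 0.0662] [0.0014 0.0034]
```

The fit agrees with the given sizes:

| Item | Fitted value | Check |
|---|---|---|
| Axis | (.572, .0655) | midpoint of opposite jars agrees |
| Grip | (.5836, .164) | r = 99 mm against 97, angle ≈83.5° |
| Marked jar | ≈39° | 45° from the grip, as expected |
| Pointer | (.424, .0975) | r = 151 mm, angle ≈168° |

The deck needs about +129° counterclockwise. I'll go above the grip now.

```bash
python3 -m crank '[[[40,-22,0],0,0],[[80,-45,0],0,0],[[120,-68,0],0,0],[[164,-91,0],0,0],[[164,-91,0],0,0],[[164,-91,0],0,0],[[164,-91,0],0,0]]' 60
python3 - <<'E'
from h import *
c=read_camera("wrist");P=cloud(c);cv2.imwrite("pics/w1.png",c["frame"])
p=P.reshape(-1,3);p=p[~np.isnan(p[:,0])]
g=p[(p[:,2]>.200)&(p[:,2]<.216)&(np.hypot(p[:,0]-.584,p[:,1]-.164)<.03)]
print(len(g),g.mean(0) if len(g) else 0,g.min(0),g.max(0)); print(get_state()["eef_pos"],c["origin"])
E
```

```text
time: 0.8
eef_pos: [0.5843, 0.1633, 0.2311]
tcp_rot: [0.707, 0.707, -0.0, 0.0]
contact_force: [-0.1, -0.9, 0.5]
opening: 1.001
finger_force: 0.0
878 [0.58356408 0.16549465 0.20781796] [0.57479926 0.15550543 0.20000537] [0.59238372 0.17260431 0.2105452 ]
[0.58453211 0.162934   0.23106897] [0.58482412 0.24527931 0.37296692]
```

View pics/w1.png

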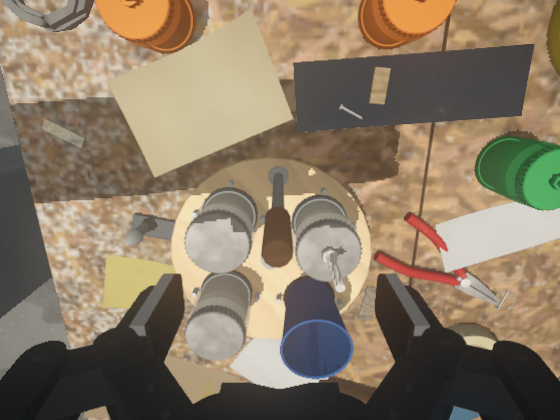

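The wrist view shows the grip top at (277,250), midway between the open fingers. The bolt jar is at (330,245) and the pointer at (140,230). I'll go down 60 mm and close.

```bash
python3 -m crank '[[[1,0,30],0,0],[[1,0,60],0,0],[[1,0,60],0,120],[[1,0,60],0,255],[[1,0,60],0,255],[[1,0,60],0,255],[[1,0,60],0,255],[[1,0,60],0,255],[[1,0,60],0,255],[[1,0,60],0,255]]' 60
python3 - <<'E'
from h import *
c=read_camera("wrist");P=cloud(c);p=P.reshape(-1,3);p=p[~np.isnan(p[:,0])]
from scipy.optimize import least_squares
d=p[(abs(p[:,2]-.025)<.003)];c0=np.array([.572,.066])
print(len(d))
for _ in range(4):
    v=d[:,:2]-c0;th=np.arctan2(v[:,1],v[:,0]);r=np.hypot(*v.T)
    e=[]
    for t in np.arange(-3.14,3.14,.06):
        k=(abs(th-t)<.03)&(r<.13)&(r>.1)
        if k.sum()>8:e.append(d[k][np.argsort(r[k])[-2],:2])
    e=np.array(e);s=least_squares(lambda x:np.hypot(*(e-x[:2]).T)-.116,c0,loss="soft_l1",f_scale=.002);c0=s.x
print(c0,len(e),np.median(abs(s.fun)))
k=(p[:,2]>.045)&(p[:,2]<.066)&(np.hypot(p[:,0]-.424,p[:,1]-.0975)<.025)
print("ptr",k.sum(),p[k].mean(0),p[k].max(0),p[k].min(0))
t=p[k];print(t[t[:,2]>t[:,2].max()-.004].mean(0));print(get_state())
E
```

```text
time: 1.85
eef_pos: [0.5851, 0.165, 0.1734]
tcp_rot: [0.707, 0.707, 0.001, 0.001]
contact_force: [-0.2, -1.6, 6.2]
opening: 0.197
finger_force: 58.9
11691
[0.57541329 0.06643158] 71 0.0008944013240999582
ptr 152 [0.42838253 0.09993807 0.04980074] [0.43373914 0.10414433 0.05862803] [0.42135903 0.09320777 0.04500853]
[0.42647399 0.09872599 0.0562978 ]
{'time': 1.9, 'qpos': array([ 1.08314630e-01,  1.91776521e-01,  1.79943690e+00, -5.03476828e-04,
        1.14713702e+00,  1.08353139e-01]), 'dq': array([-0.00030679,  0.0004087 ,  0.00096238,  0.00061783,  0.00021411,
       -0.00040301]), 'joint_efforts': array([ 5.16797695e-01, -3.20688486e+01, -2.50445312e+01,  1.91331678e-01,
       -1.89467194e-01, -1.23477166e-03]), 'eef_pos': array([0.58507541, 0.16500092, 0.1734129 ]), 'tcp_rot': array([0.70704653, 0.70716513, 0.00111964, 0.00119463]), 'contact_force': array([ 0.15679591, -0.40388749,  6.4874083 ]), 'wrist_torque': array([-0.2253961 ,  0.11773783, -0.00978623]), 'finger_force': 58.8587361574173, 'opening': 0.19373451555105378}
```

The grip is held: 59 N, opening 16.7 mm. Refined values are axis ≈(.574,.067) and pointer direction ≈167.5°. I'll work out the arc rows.

```bash
python3 -c "
import numpy as np
f=lambda a:97*np.array([np.sin(np.radians(a)),np.cos(np.radians(a))])
for s in (83.6,113.6,143.6,173.6,203.6): print(s,[(f(s+3*i)-f(s)).round(1).tolist() for i in range(1,11)])"
```

```text
83.6 [[0.4, -5.1], [0.6, -10.1], [0.5, -15.2], [0.1, -20.3], [-0.5, -25.3], [-1.4, -30.3], [-2.5, -35.3], [-3.9, -40.1], [-5.6, -44.9], [-7.5, -49.6]]
113.6 [[-2.2, -4.6], [-4.5, -9.1], [-7.2, -13.4], [-10.0, -17.6], [-13.1, -21.7], [-16.4, -25.6], [-19.8, -29.3], [-23.5, -32.8], [-27.3, -36.1], [-31.3, -39.2]]
143.6 [[-4.2, -2.9], [-8.5, -5.6], [-12.9, -8.0], [-17.5, -10.3], [-22.2, -12.2], [-26.9, -14.0], [-31.8, -15.4], [-36.7, -16.7], [-41.7, -17.6], [-46.7, -18.3]]
173.6 [[-5.1, -0.4], [-10.1, -0.6], [-15.2, -0.5], [-20.3, -0.1], [-25.3, 0.5], [-30.3, 1.4], [-35.3, 2.5], [-40.1, 3.9], [-44.9, 5.6], [-49.6, 7.5]]
203.6 [[-4.6, 2.2], [-9.1, 4.5], [-13.4, 7.2], [-17.6, 10.0], [-21.7, 13.1], [-25.6, 16.4], [-29.3, 19.8], [-32.8, 23.5], [-36.1, 27.3], [-39.2, 31.3]]
```

```bash
python3 -m crank '[[[0.2,-2,0],0,255],[[0.6,-10,0],0,255],[[0.5,-15,0],0,255],[[0,-20,0],0,255],[[-0.5,-25,0],0,255],[[-1.4,-30,0],0,255],[[-2.5,-35,0],0,255],[[-4,-40,0],0,255],[[-5.6,-45,0],0,255],[[-7.5,-49.6,0],0,255]]' 60
python3 -c "
from plant import get_state
s=get_state();print(s['eef_pos'],s['contact_force'],s['wrist_torque'],s['finger_force'])"
```

```text
time: 2.9
eef_pos: [0.5355, 0.1574, 0.1734]
tcp_rot: [0.707, 0.707, 0.001, 0.002]
contact_force: [0.6, -1.0, 7.0]
opening: 0.189
finger_force: 59.1
[0.53548325 0.15741056 0.17339662] [ 0.60708367 -1.02612948  7.01592882] [-0.18570062 -0.08046567  0.02338547] 59.13344442844391
```

Forces are low and the grip is following, so I'll continue round the arc.

```bash
python3 -m crank '[[[-2.2,-4.6,0],0,255],[[-4.5,-9.1,0],0,255],[[-7.2,-13.4,0],0,255],[[-10,-17.6,0],0,255],[[-13.1,-21.7,0],0,255],[[-16.4,-25.6,0],0,255],[[-19.8,-29.3,0],0,255],[[-23.5,-32.8,0],0,255],[[-27.3,-36.1,0],0,255],[[-31.3,-39.2,0],0,255]]'
python3 -m crank '[[[-4.2,-2.9,0],0,255],[[-8.5,-5.6,0],0,255],[[-12.9,-8,0],0,255],[[-17.5,-10.3,0],0,255],[[-22.2,-12.2,0],0,255],[[-26.9,-14,0],0,255],[[-31.8,-15.4,0],0,255],[[-36.7,-16.7,0],0,255],[[-41.7,-17.6,0],0,255],[[-46.7,-18.3,0],0,255]]'
```

```text
time: 3.9
eef_pos: [0.4965, 0.1263, 0.1734]
tcp_rot: [0.707, 0.707, 0.002, 0.002]
contact_force: [1.5, 0.8, 5.2]
opening: 0.195
finger_force: 59.1
time: 4.9
eef_pos: [0.4782, 0.0798, 0.1734]
tcp_rot: [0.707, 0.707, 0.002, 0.001]
contact_force: [0.2, 1.1, 6.6]
opening: 0.189
finger_force: 59.2
```

```bash
python3 -m crank '[[[-5,-0.4,0],0,255],[[-10.1,-0.6,0],0,255],[[-15.2,-0.5,0],0,255],[[-20.3,0,0],0,255],[[-25.3,0.5,0],0,255],[[-30.3,1.4,0],0,255],[[-35.3,2.5,0],0,255],[[-40.1,3.9,0],0,255],[[-44.9,5.6,0],0,255],[[-49.6,7.5,0],0,255]]'
python3 -m crank '[[[-4.6,2.2,0],0,255],[[-9.1,4.5,0],0,255],[[-12.6,6.7,0],0,255],[[-12.6,6.7,0],0,255],[[-12.6,6.7,0],0,255],[[-12.6,6.7,0],0,255],[[-12.6,6.7,0],0,255]]'
python3 - <<'E'
from h import *
for n in("scene","side","wrist"):
    c=read_camera(n);np.savez(n+"2.npz",P=cloud(c),F=c["frame"]); cv2.imwrite(f"pics/{n}2.png",c["frame"])
F=[np.load(n+"2.npz")["F"] for n in("scene","side","wrist")]
cv2.imwrite("pics/z2.png",np.hstack([cv2.resize(F[0][190:290,230:330],(390,390)),cv2.resize(F[1][165:275,200:310],(390,390))]))
E
```

```text
time: 5.9
eef_pos: [0.4854, 0.0302, 0.1734]
tcp_rot: [0.707, 0.707, 0.001, 0.001]
contact_force: [0.1, 1.8, 7.1]
opening: 0.196
finger_force: 59.2
time: 6.6
eef_pos: [0.492, 0.0176, 0.1734]
tcp_rot: [0.707, 0.707, 0.001, 0.001]
contact_force: [-1.2, 0.7, 7.6]
opening: 0.19
finger_force: 59.2
```

View pics/z2.png

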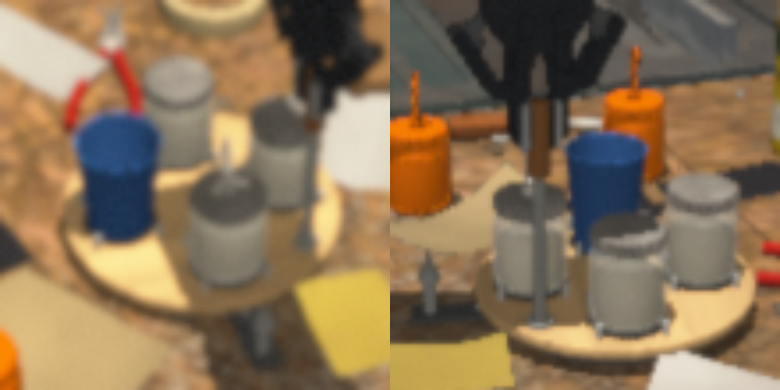

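View pics/wrist2.png

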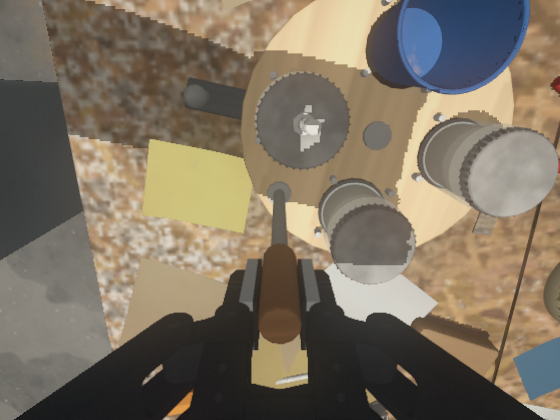

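The wrist view shows the marked jar's lid at (303,120), the deck hub at (377,135) and the pointer head at (195,97). They are nearly collinear, so I'll measure what is left.

```bash
python3 - <<'E'
from h import *
P=np.load("wrist2.npz")["P"]; yy,xx=np.mgrid[:420,:560]
near=lambda u,v,r:np.hypot(xx-u,yy-v)<r
m=near(303,120,56)&(P[...,2]>.098)&(P[...,2]<.112)
(u,v),rad=cv2.minEnclosingCircle(np.argwhere(m)[:,::-1].astype(np.float32))
p=P[m][:,:2];(X,Y),r=cv2.minEnclosingCircle((p*1000).astype(np.float32));lid=np.array([X,Y]);print("lid",lid,r,p.mean(0)*1000)
hm=near(377,135,10);hub=P[hm].mean(0)*1000;print("hub",hub)
q=P[near(195,97,20)&(P[...,2]>.05)&(P[...,2]<.065)];print("ptr",len(q),q.mean(0),q[:,2].max());t=q[q[:,2]>q[:,2].max()-.004].mean(0)[:2]*1000
# deck circle
from scipy.optimize import least_squares
q2=P[near(195,97,20)&(P[...,2]>.03)&(P[...,2]<.065)];print("ptr wide",len(q2),q2.mean(0))
for C in(hub[:2],np.array([574,67.])):
    for T in (t,np.array([426.5,98.7])):
        a=np.degrees(np.arctan2(*(T-C)[::-1]));b=np.degrees(np.arctan2(*(lid-C)[::-1]))
        print(C,T,"ptr",a,np.hypot(*(T-C)),"jar",b,np.hypot(*(lid-C)),"to turn",a-b)
for n in("scene","side"):
    Z=np.load(n+"2.npz")["P"].reshape(-1,3);k=Z[(Z[:,2]>.1)&(Z[:,2]<.109)&(np.hypot(Z[:,0]-.507,Z[:,1]-.082)<.036)]
    print(n,len(k),k.mean(0),k.min(0),k.max(0))
E
```

```text
lid [507.03045654  82.9635849 ] 30.00851058959961 [506.64227796  84.39099758]
hub [nan nan nan]
ptr 81 [0.42722475 0.0982331  0.0532199 ] 0.058607014038033034
ptr wide 430 [0.42845203 0.09835989 0.04455084]
[nan nan] [426.9553878   98.23939542] ptr nan nan jar nan nan to turn nan
[nan nan] [426.5  98.7] ptr nan nan jar nan nan to turn nan
[574.  67.] [426.9553878   98.23939542] ptr 168.00592839291838 150.32637095240847 jar 166.5925606522021 68.84588436282584 to turn 1.413367740716268
[574.  67.] [426.5  98.7] ptr 167.87076095253542 150.86795551077108 jar 166.5925606522021 68.84588436282584 to turn 1.2782003003333102
scene 187 [0.5024742  0.0856588  0.10515195] [0.47507823 0.05469159 0.10034252] [0.53457766 0.11290076 0.10892841]
side 120 [0.50268519 0.0770672  0.10465343] [0.47835068 0.0541795  0.10017002] [0.53384578 0.10830872 0.10861682]
```

The marked jar is 1.4° (1.7 mm) short, already well inside the tolerance. I'll nudge it by 2.3 mm at the grip, let it settle and check.

```bash
python3 -m crank '[[[-1,0.6,0],0,255],[[-2,1.2,0],0,255],[[-2,1.2,0],0,255],[[-2,1.2,0],0,255],[[-2,1.2,0],0,255],[[-2,1.2,0],0,255],[[-2,1.2,0],0,255],[[-2,1.2,0],0,255],[[-2,1.2,0],0,255],[[-2,1.2,0],0,255]]'
python3 - <<'E'
from h import *
c=read_camera("wrist");P=cloud(c);yy,xx=np.mgrid[:420,:560]
p=P[(np.hypot(xx-303,yy-120)<62)&(P[...,2]>.098)&(P[...,2]<.112)]
(X,Y),r=cv2.minEnclosingCircle((p[:,:2]*1000).astype(np.float32))
print(X,Y,r,p[:,2].mean());hub=np.nanmean(P[(np.hypot(xx-377,yy-137)<9)],0);print("hub",hub)
C=np.array([574,67.]);n=np.array([426.9,98.3])-C;n/=np.hypot(*n);d=np.array([X,Y])-C;print("along",d@n,"lateral",n[0]*d[1]-n[1]*d[0])
s=get_state();print(s["time"],s["finger_force"],abs(s["dq"]).max(),s["contact_force"])
E
```

```text
time: 7.75
eef_pos: [0.4932, 0.0157, 0.1734]
tcp_rot: [0.707, 0.707, 0.001, 0.001]
contact_force: [-1.4, 1.3, 6.8]
opening: 0.194
finger_force: 59.2
506.67694091796875 81.58454895019531 29.77224349975586 0.104269226543425
hub [0.57577733 0.06379977 0.0301034 ]
along 68.88424289222709 lateral -0.25383736520362277
7.8 59.17473256587982 0.0013207798944229441 [-2.06108051  0.62019709  7.90133271]
```

The jar is within about 2 mm of the line with either axis estimate, the deck is still and the grip holds at 59 N. I'll hand it in.

```bash
python3 -c "
from plant import ctrl
print(ctrl.sign_off())"
```

```text
the job is handed in; nothing more can be done
None
```

I turned the carousel about 129° counterclockwise, so the bolt jar stands within about 2 mm of the axis-to-pointer line, and handed the job in at 7.8 s with the grip held at 59 N; the hand-in gave no verdict back.

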